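# Push a coated plate out of the coating bed to show its edge

## Robot

A 6-joint arm with a two-finger parallel gripper is mounted at the origin on a cart in front of the work surface, level with it; the furniture and walls round the work are solid. World frame = base frame: x ahead of the robot, y to its left, z up, the work surface at z = 0. Lengths are in m, angles in rad, forces in N, time in s.
With the tool pointing down it reaches from about 0.425 to 0.95 m from the base axis. Payload 3.5 kg.
Tool frame: the origin (TCP) lies at the very end of the fingers, on their centre line; the grasp point (between the pads) lies 19 mm behind it (grip_depth is the distance from the TCP to the grasp point, in m); x points along the fingers, z is the direction in which the jaws open and shut, and the axes are right-handed (so a half turn about x gives the same grasp; the last joint's range is limited). The gripper opens to 85 mm and grips with 20 to 120 N. Pads are 22 mm wide; open, the fingers measure 114 mm over their backs; the gripper's body (76 mm by 85 mm) begins 54 mm behind the grasp point. The pads swing forward as they close: fully open they stand 13 mm farther back than shut.
Start: joints at [1.069, 0.286, 1.577, -0, 1.279, -0.15], TCP at [0.233, 0.634, 0.231] pointing down, gripper open.
Joint ranges: [-2.77, 2.77], [-0.9, 2.22], [0.21, 2.48], [-1.53, 4.67], [0.24, 2.81], [-2.84, 2.84]. Speed limits (rad/s): [2.79, 2.79, 3.14, 3.14, 3.14, 3.14].

## Interface

Orientations are given as a unit quaternion [x, y, z, w].
In Python, from plant import get_state, read_camera, calibration, sign_off, recognise, grip_depth gives the robot as it stands. The module is installed in compiled form; this text tells all that it offers.
- The arm moves only by the tool servo_tool, never from a script. Its argument "deltas" is a list that holds one entry, the list of rows, each a list of 4 numbers: the shift along the world's x, y, z scaled (see below), then the turn about the world's z scaled (see below). In form: [[[tx, ty, tz, spin], ...]]. A call has exactly 5 rows; each row is the pose to reach, as a shift and turn from the pose commanded when the call began; what a row does not reach only later rows make up. The controller multiplies each number of a shift by 10 cm and each number of a turn by 90 degrees. A row lasts 1/10 s, in which the tool goes at most 50 mm and 8.59 degrees, less where a joint would pass 70% of its speed; a pose out of reach is approached as far as the arm can. A call with a number of a shift or a turn outside -1 to 1 is refused whole. A call with a gripper value outside its range is refused whole. "claw" is the gripper's target within -1 to 1 (fully open at 1, half-way at 0, shut at -1), set as the call begins (left out, the last holds). The fingers move at their own pace and stop on an object; "force" is the grip in N (left out, the last holds). Time passes only in rows, so rows that repeat a pose let the fingers close, or fill a call up. It gives the time, the measured TCP pose, the force and the opening at its end, in the units of the state.
- get_state(): the state, without advancing time (a new reading comes with each control period).
- read_camera(name): name is "side" or "top"; returns the picture (480x640x3 uint8, blue, green, red); there is no depth.
- calibration(name): a dict with "intrinsics" (3x3 intrinsics, pixels), "R" (3x3) and "t" (3): a world point X has camera coordinates R X + t. Camera axes: x right, y down, z forward; pixel columns grow to the right and rows downward; lengths in m; the calibration is good to about 2 mm. A picture is of the moment at which its call begins. calibration takes no time and is no camera call.
- sign_off(): hands the job in, once; it reports no verdict.
Trained networks look in the newest picture that a camera, given by its name, has taken for a name from the list of things; names that differ only in an ending like _2 or _b are one class to them, and where a whole thing is asked for, a point or a joint stands for the part that bears it (a point fixed in the world has none). Each returns a list of dicts, best first, with "p" (0 to 1); they miss things now and then, are a little off and sometimes report something else, mostly with a low value. They report only what shows in the picture. A call takes as long as a camera call.
- recognise(camera, query): "at" ([x, y, z] in m, in world coordinates, good to about 4 mm: the middle of the surface that is visible of it).
The state is a dict: "time": time; "qpos": joint angles; "dq": joint speeds; "joint_efforts": joint torques, N m; "eef_pos": TCP position; "tcp_rot": TCP orientation; "contact_force": force on the tool from outside, world axes, zero at the start; "wrist_torque": the same for the moment, N m; "opening": opening from 0.0 (shut) to 1.0 (fully open).
Only numpy, scipy, OpenCV 4.12 (cv2) and the standard library are available. Lean on these libraries where they do the work, as an engineer would, in place of code of your own. Each camera call takes 0.05 s, during which the arm holds its last target. There are 200 camera calls.

## Task

The coated glass plate lies flat in the coating bed, where nobody can get hold of it. Push the end stop aside by its black post until it is clear of the plate's way, then push the plate by its rear edge along the ledges until about three centimetres of it stick out past the stop's end of the bed, and leave it lying there flat. Only push with the fingertips: grip and lift nothing, never touch the white coated face, and leave the coating blade, the forceps and the beaker where they are.

Things in the scene. Friction and masses are not known exactly. Their poses are not given: they have to be found in the camera images.
- coating_bed: Blue-grey coating bed fixed to the bench, a channel 240 mm long (own y) and 128 mm wide (x). Origin: middle of its underside, on the bench; +x away from the robot, -y to the exit end (robot's right). Two flat ledges, 45 mm above the bench, carry the plate between bright metal side fences that rise 3.5 mm above them, 103.5 mm apart.
- push_slot (a point): Middle of the bed at ledge height (bed frame 0, 0, 45 mm), over the slot between the ledges: 45 mm wide, 14 mm deep, along the whole bed and open at its ends, so a fingertip in it reaches below the plate's rear edge and can push the plate along. The bed is free behind the plate.
- bed_exit (a point): Middle of the exit edge of the bed, at ledge height (bed frame 0, -120, 45 mm). The plate overhangs by as much as its leading edge is past this point towards the bed's -y. The stop's rail crosses 12 mm beyond this edge, 36 mm high, and runs on past the far side.
- glass_plate: Loose glass plate, 100 x 100 mm, 4 mm thick, greenish edges, about 0.13 kg; origin at the middle of its underside, axes along the bed's. It lies flat on the ledges with about 2 mm of play to each fence, its leading edge 5 to 45 mm short of the exit edge at the start.
- plate_lead_edge (a point): Middle of the plate's leading edge (its -y edge), at the underside.
- plate_trail_edge (a point): Middle of the plate's rear edge (its +y edge), at the underside: push here, over the slot, towards the bed's -y.
- coated_face: The white dry layer on top of the plate, 88 x 88 mm, 1 mm thick (top 50 mm above the bench), a bare glass margin of 6 mm all round it; origin at the middle of its underside. It must not be touched.
- end_stop (a joint): Slide of the end stop, m: dark steel block 60 mm long on the rail across the exit end, top 49 mm above the bench. It starts at 0 to 0.015, blocking the plate, and moves towards the bed's +x up to its end at 0.082; from 0.062 on it is clear of the plate. Friction about 2 N; it stays where it is left. The plate cannot push it open.
- stop_post_mid (a point): Middle (half-way up, 67 mm above the bench) of the black upright thumb post on the near end of the end stop: 12 mm thick with a 16 mm head, from 49 to 86 mm above the bench. It moves with the stop: push it from the robot's side towards the bed's +x.
- coating_blade: Steel coating blade with two setting screws, 114 x 46 x 46 mm, stands loose on the bench on the robot's side of the bed. To be left alone. Origin at the middle of its underside.
- forceps: Steel forceps, 122 mm long, 10 mm high, lying loose on the bench on the robot's side of the bed. To be left alone.
- slurry_beaker: White plastic beaker, 64 mm wide, 78 mm tall, loose on the far side of the bed. To be left alone. Origin at the middle of its underside.

How it is judged:
By the outcome, as a careful person would: the job done as asked, in the order asked, and still so for the second after the job is handed in, with the robot touching nothing.
It also fails if it takes over 45 s, if anything falls off the work surface, if the arm or the gripper's body presses on something with over 40 N, if the wrist force passes 120 N, or if a joint passes its speed limit or range.

## Working session

There is one attempt and no reset: what is moved stays moved. The work goes in short steps, Python scripts to look and compute and a tool call to move; the robot and the scene stay as the last step left them, time stands still between calls to the robot, and variables do not carry over. Pictures are saved under pics/ and viewed, about 8 in all and at most 12, crops included, and the job is handed in when it is done.

Besides the shell and the picture viewer there is one more tool, called as name(argument=value, ...) on one line, values as JSON. servo_tool: Moves the arm, as the interface text tells. Its arguments: {"type":"object","properties":{"deltas":{"type":"array"},"claw":{"type":"number"},"force":{"type":"number"}},"required":["deltas"]}

```bash
mkdir -p pics; cat > h.py <<'E'
from plant import *
import cv2, numpy as np
def proj(c,P):
    k=calibration(c);X=np.atleast_2d(P)@np.array(k["R"]).T+np.array(k["t"]);u=X@np.array(k["intrinsics"]).T
    return u[:,:2]/u[:,2:]
def back(c,uv,z):
    k=calibration(c);R=np.array(k["R"]);d=R.T@np.linalg.inv(np.array(k["intrinsics"]))@np.array([uv[0],uv[1],1.]);o=-R.T@np.array(k["t"])
    return o+d*(z-o[2])/d[2]
E
python3 - <<'E'
from h import *
for c in("top","side"):
    cv2.imwrite(f"pics/{c}0.png",read_camera(c))
    for q in("coating_bed","glass_plate","coated_face","end_stop","stop_post_mid","plate_lead_edge","plate_trail_edge","bed_exit","push_slot","coating_blade","forceps","slurry_beaker"):
        r=recognise(c,q)
        print(c,q,[(np.round(a["at"],3).tolist(),round(a["p"],2)) for a in r[:2]])
s=get_state();print(s["time"],s["eef_pos"],s["tcp_rot"],s["contact_force"],s["opening"])
E
```

```text
top coating_bed [([0.569, 0.012, 0.05], 0.91)]
top glass_plate [([0.55, -0.059, 0.049], 0.88)]
top coated_face [([0.547, -0.061, 0.052], 0.83)]
top end_stop [([0.554, -0.134, 0.052], 0.59), ([0.547, -0.061, 0.053], 0.56)]
top stop_post_mid [([0.554, -0.139, 0.048], 0.89)]
top plate_lead_edge [([0.546, -0.062, 0.049], 0.63)]
top plate_trail_edge [([0.546, -0.059, 0.05], 0.77)]
top bed_exit [([0.57, 0.015, 0.045], 0.7)]
top push_slot [([0.57, 0.014, 0.049], 0.71)]
top coating_blade [([0.43, 0.104, 0.03], 0.92)]
top forceps []
top slurry_beaker [([0.712, 0.038, 0.018], 0.75)]
side coating_bed [([0.545, -0.112, 0.036], 0.56)]
side glass_plate [([0.536, -0.064, 0.046], 0.65)]
side coated_face [([0.54, -0.06, 0.046], 0.79)]
side end_stop [([0.43, 0.101, 0.026], 0.7), ([0.545, -0.143, 0.048], 0.65)]
side stop_post_mid [([0.543, -0.148, 0.05], 0.85)]
side plate_lead_edge [([0.536, -0.059, 0.052], 0.82)]
side plate_trail_edge [([0.54, -0.063, 0.052], 0.83)]
side bed_exit [([0.545, -0.105, 0.041], 0.64)]
side push_slot [([0.548, -0.108, 0.038], 0.84), ([0.689, 0.02, 0.053], 0.38)]
side coating_blade [([0.427, 0.1, 0.027], 0.67)]
side forceps [([0.4, -0.058, 0.009], 0.5)]
side slurry_beaker [([0.689, 0.018, 0.052], 0.64), ([0.545, -0.11, 0.04], 0.47)]
1.3 [0.23258209 0.63365371 0.23134498] [-0.40478143  0.57976913  0.40478654  0.57979962] [0.28916995 0.08976209 0.79945465] 1.006184079556374
```

View pics/top0.png

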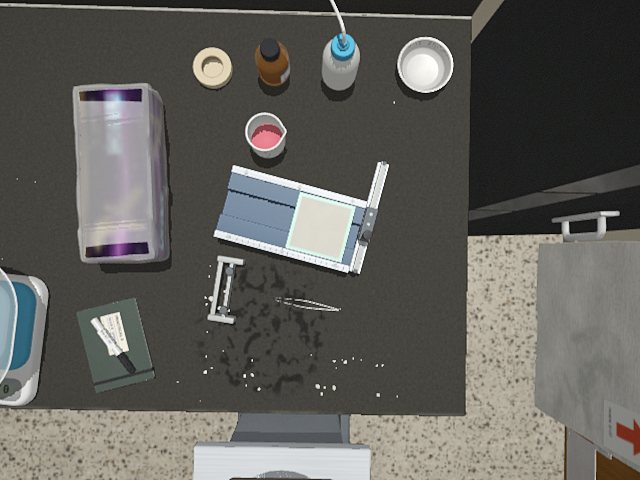

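View pics/side0.png

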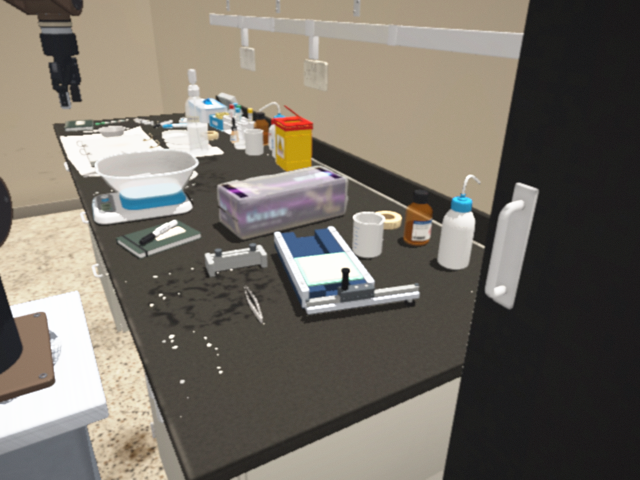

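The top view shows the bed at px (215–385, 165–275), turned about 15°. The plate is at (320, 227), the stop with its post at (366, 232), the blade at (226, 290), the forceps at (308, 303) and the beaker at (266, 135). The side view agrees. Next I'll enlarge the bed to get its corners.

```bash
python3 - <<'E'
from h import *
i=cv2.imread("pics/top0.png");c=i[150:290,200:400]
cv2.imwrite("pics/crop.png",cv2.resize(c,None,fx=4,fy=4,interpolation=cv2.INTER_CUBIC))
k=calibration("top");print(np.round(-np.array(k["R"]).T@k["t"],3),k["intrinsics"][0][0])
E
```

```text
[ 0.499 -0.045  0.984] 542.4136730888079
```

View pics/crop.png

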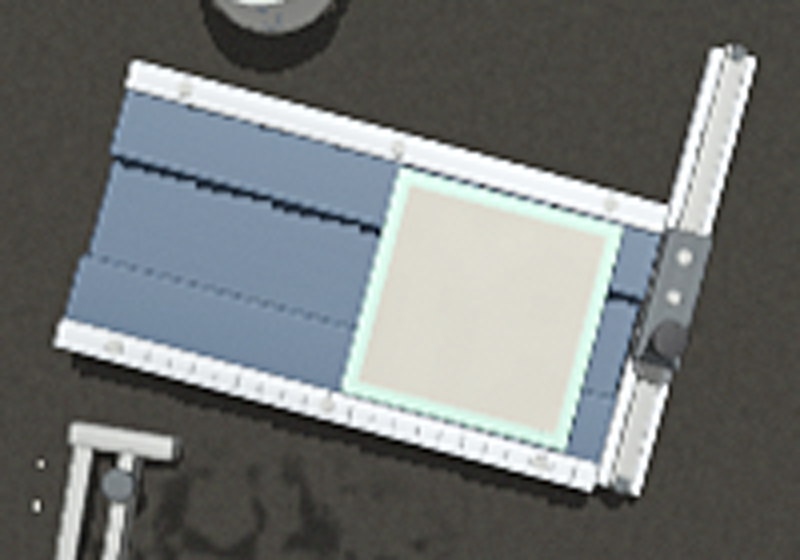

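Corners as crop pixels (4× zoom, origin at 200,150):
- Bed: (133,62), (57,346), (594,490), (670,205).
- Plate: (401,172), (621,228), (567,447), (343,388).
- Post head: (666,340).

```bash
cat > geo.py <<'E'
from h import *
f=lambda p,z:back("top",(200+(p[0]+.5)/4-.5,150+(p[1]+.5)/4-.5),z)
B=np.array([f(p,.0485) for p in[(133,62),(57,346),(594,490),(670,205)]])
P=np.array([f(p,.049) for p in[(401,172),(621,228),(567,447),(343,388)]])
dy=(B[0]-B[3]+B[1]-B[2])[:2]; ey=dy/np.linalg.norm(dy); ex=np.array([ey[1],-ey[0]])
c=B.mean(0)[:2]
tob=lambda p:np.array([(p[:2]-c)@ex,(p[:2]-c)@ey])
tow=lambda x,y:c+x*ex+y*ey
E
python3 - <<'E'
from geo import *
print("c",c,"ex",ex,"ey",ey,"yaw",np.degrees(np.arctan2(ex[1],ex[0])))
print("bed",[tob(b).round(4).tolist() for b in B]);print("plate",[tob(b).round(4).tolist() for b in P])
po=f((666,340),.086);print("post",po,tob(po))
pts={"beaker":(0.70,.03)}
for n,p in pts.items():print(n,tob(np.array(p)))
for n,(u,v) in {"fa":(276,300),"fb":(340,309),"blR":(243,262),"blR2":(235,318)}.items():
  w=back("top",(u,v),.02);print(n,w,tob(w))
from scipy.spatial.transform import Rotation as R
print(R.from_quat(get_state()["tcp_rot"]).as_matrix().round(3))
E
```

```text
c [ 0.55728476 -0.0087058 ] ex [ 0.97165329 -0.23641042] ey [0.23641042 0.97165329] yaw -13.67477688411887
bed [[0.0634, 0.1201], [-0.0634, 0.1196], [-0.0638, -0.1197], [0.0638, -0.1199]]
plate [[0.0474, -0.0039], [0.0486, -0.102], [-0.0489, -0.1037], [-0.0492, -0.0039]]
post [ 0.5310919  -0.13595318  0.086     ] [ 0.00463223 -0.1298326 ]
beaker [0.12951928 0.07134799]
fa [0.41395865 0.01493037 0.02      ] [-0.14485112 -0.01091763]
fb [ 0.40034591 -0.09889537  0.02      ] [-0.13116839 -0.12473497]
blR [0.47998995 0.07494135 0.02      ] [-0.09487881  0.06300273]
blR2 [0.38069823 0.0866201  0.02      ] [-0.19411691  0.05087683]
[[ 0.    -0.939  0.345]
 [ 0.     0.345  0.939]
 [-1.    -0.     0.   ]]
```

servo_tool(deltas=[[[0.2,-0.2,0,0.015],[0.4,-0.4,0,0.03],[0.6,-0.6,0,0.045],[0.8,-0.8,0,0.06],[1,-1,0,0.072]]], claw=-1)

```text
time: 1.8
eef_pos: [0.3332, 0.5329, 0.2314]
tcp_rot: [-0.437, 0.556, 0.437, 0.556]
contact_force: [-0.2, 0.7, -0.1]
opening: 0.144
```

servo_tool(deltas=[[[0.2,-0.2,0,0],[0.4,-0.4,0,0],[0.6,-0.6,0,0],[0.8,-0.8,0,0],[1,-1,0,0]]])

```text
time: 2.3
eef_pos: [0.4333, 0.4328, 0.2315]
tcp_rot: [-0.437, 0.556, 0.437, 0.556]
contact_force: [0.4, 0.2, 0.5]
opening: -0.002
```

servo_tool(deltas=[[[0.02,-0.2,0,0],[0.04,-0.4,0,0],[0.06,-0.6,0,0],[0.08,-0.8,0,0],[0.1,-1,0,0]]])

```text
time: 2.8
eef_pos: [0.4426, 0.3328, 0.2314]
tcp_rot: [-0.437, 0.556, 0.437, 0.556]
contact_force: [0.1, -0.5, -0.0]
opening: 0.001
```

servo_tool(deltas=[[[0.02,-0.2,0,0],[0.04,-0.4,0,0],[0.06,-0.6,0,0],[0.08,-0.8,0,0],[0.1,-1,0,0]]])

```text
time: 3.3
eef_pos: [0.4526, 0.2329, 0.2315]
tcp_rot: [-0.437, 0.556, 0.437, 0.556]
contact_force: [-0.6, -0.0, 0.1]
opening: -0.0
```

servo_tool(deltas=[[[0.02,-0.2,0,0],[0.04,-0.4,0,0],[0.06,-0.6,0,0],[0.08,-0.8,0,0],[0.1,-1,0,0]]])

```text
time: 3.8
eef_pos: [0.4626, 0.1328, 0.2316]
tcp_rot: [-0.437, 0.556, 0.437, 0.556]
contact_force: [-0.3, -0.6, -0.2]
opening: 0.0
```

servo_tool(deltas=[[[0.02,-0.2,0,0],[0.04,-0.4,0,0],[0.06,-0.6,0,0],[0.08,-0.8,0,0],[0.1,-1,0,0]]])

```text
time: 4.3
eef_pos: [0.4726, 0.0328, 0.2316]
tcp_rot: [-0.437, 0.556, 0.437, 0.556]
contact_force: [-0.1, 0.6, -0.5]
opening: 0.004
```

servo_tool(deltas=[[[0,-0.2,-0.1,0],[0,-0.4,-0.2,0],[0,-0.6,-0.3,0],[0.02,-0.8,-0.4,0],[0.05,-1,-0.5,0]]])

```text
time: 4.8
eef_pos: [0.4775, -0.0672, 0.1812]
tcp_rot: [-0.437, 0.556, 0.437, 0.556]
contact_force: [0.8, 0.4, -0.3]
opening: 0.001
```

servo_tool(deltas=[[[0,-0.2,-0.1,0],[0,-0.4,-0.2,0],[0,-0.57,-0.3,0],[0,-0.57,-0.4,0],[0,-0.57,-0.4,0]]])

```text
time: 5.3
eef_pos: [0.4765, -0.1228, 0.1397]
tcp_rot: [-0.435, 0.557, 0.438, 0.556]
contact_force: [-0.2, -0.6, -1.2]
opening: 0.001
```

```bash
python3 - <<'E'
from h import *
a=read_camera("side")[180:340,220:440];b=read_camera("top")[150:290,200:420]
cv2.imwrite("pics/v1.png",np.vstack([cv2.resize(a,(440,320)),cv2.resize(b,(440,280))]))
E
```

```text
(no output)
```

View pics/v1.png

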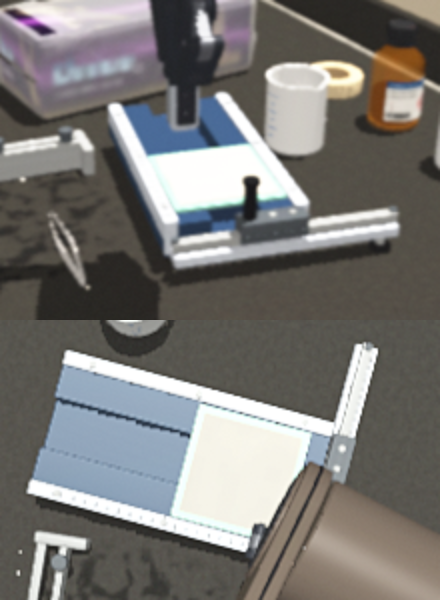

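servo_tool(deltas=[[[0,0,-0.2,0],[0,0,-0.4,0],[0,0,-0.6,0],[0,0,-0.8,0],[0,0,-0.8,0]]])

```text
time: 5.9
eef_pos: [0.4759, -0.1217, 0.0593]
tcp_rot: [-0.436, 0.556, 0.439, 0.555]
contact_force: [0.2, -0.0, 0.2]
opening: -0.0
```

servo_tool(deltas=[[[0.1,-0.024,0,0],[0.2,-0.047,0,0],[0.3,-0.071,0,0],[0.4,-0.095,0,0],[0.5,-0.118,0,0]]])

```text
time: 6.4
eef_pos: [0.5285, -0.1354, 0.0618]
tcp_rot: [-0.437, 0.556, 0.437, 0.556]
contact_force: [-3.2, 0.0, 0.9]
opening: -0.003
```

servo_tool(deltas=[[[0.1,-0.024,0,0],[0.2,-0.047,0,0],[0.3,-0.071,0,0],[0.4,-0.095,0,0],[0.4,-0.095,0,0]]])

```text
time: 6.9
eef_pos: [0.5692, -0.1451, 0.0614]
tcp_rot: [-0.437, 0.556, 0.436, 0.556]
contact_force: [-1.3, -0.4, 0.1]
opening: 0.001
```

servo_tool(deltas=[[[0.03,-0.007,0,0],[0.06,-0.014,0,0],[0.09,-0.021,0,0],[0.09,-0.021,0,0],[0.09,-0.021,0,0]]])

```text
time: 7.4
eef_pos: [0.5766, -0.1467, 0.0612]
tcp_rot: [-0.437, 0.556, 0.437, 0.556]
contact_force: [-0.9, -0.9, 0.0]
opening: -0.001
```

servo_tool(deltas=[[[-0.1,0.024,0,0],[-0.2,0.047,0.1,0],[-0.2,0.047,0.4,0],[-0.2,0.047,0.7,0],[-0.2,0.047,1,0]]])

```text
time: 7.9
eef_pos: [0.5559, -0.1417, 0.1623]
tcp_rot: [-0.437, 0.556, 0.437, 0.556]
contact_force: [0.4, -0.3, 0.4]
opening: 0.004
```

servo_tool(deltas=[[[0,0.2,0,0],[0,0.4,0,0],[0,0.6,0,0],[0,0.8,0,0],[0,1,0,0]]])

```text
time: 8.4
eef_pos: [0.5561, -0.0411, 0.1615]
tcp_rot: [-0.437, 0.556, 0.437, 0.556]
contact_force: [-0.1, -0.9, -1.0]
opening: -0.0
```

servo_tool(deltas=[[[0,0.2,0,0],[0,0.4,0,0],[0,0.6,0,0],[0,0.8,0,0],[0,1,0,0]]])

```text
time: 8.9
eef_pos: [0.556, 0.0588, 0.1615]
tcp_rot: [-0.437, 0.556, 0.437, 0.556]
contact_force: [-0.2, 0.8, 0.6]
opening: 0.001
```

```bash
python3 - <<'E'
from geo import *
t=read_camera("top");cv2.imwrite("pics/v2t.png",t)
a=read_camera("side")[180:340,220:440];b=t[150:290,200:400]
cv2.imwrite("pics/v2.png",np.hstack([cv2.resize(a,(352,256)).repeat(1,0),cv2.resize(b,(366,256))]))
cv2.imwrite("pics/v2.png",np.vstack([cv2.resize(b,(600,420)),cv2.resize(a,(600,180))[:180]]))
for q in("end_stop","stop_post_mid","coated_face"):
  for c in("top","side"):print(q,c,[(np.round(r["at"],3),tob(r["at"]).round(3),round(r["p"],2)) for r in recognise(c,q)[:1]])
s=get_state();print(tob(s["eef_pos"]),s["eef_pos"],s["time"])
E
```

```text
end_stop top [(array([ 0.615, -0.153,  0.049]), array([ 0.09 , -0.126]), 0.72)]
end_stop side [(array([ 0.547, -0.063,  0.047]), array([ 0.003, -0.055]), 0.63)]
stop_post_mid top [(array([ 0.617, -0.156,  0.05 ]), array([ 0.093, -0.129]), 0.59)]
stop_post_mid side [(array([ 0.604, -0.16 ,  0.052]), array([ 0.081, -0.136]), 0.8)]
coated_face top [(array([ 0.546, -0.061,  0.053]), array([ 0.001, -0.054]), 0.96)]
coated_face side [(array([ 0.544, -0.061,  0.046]), array([-0.001, -0.054]), 0.63)]
[-0.01624332  0.06379625] [0.55658398 0.05712213 0.16137679] 9.3
```

View pics/v2.png

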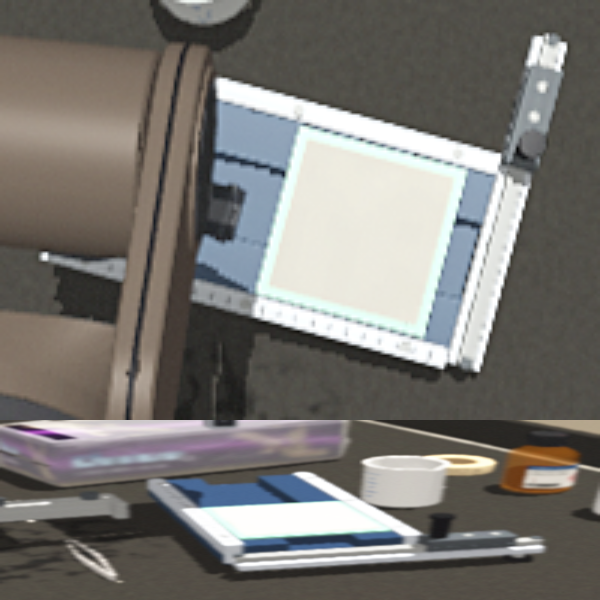

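The stop has moved along the rail. The post head is at (531,145) and the block's near end at about (515,172), beyond the plate's far edge line. I'll put numbers on it, and see how far the plate's rear edge is from the fingers.

```bash
python3 - <<'E'
from geo import *
g=lambda p,z:tob(f((p[0]*4/3,p[1]*4/3),z)).round(4)
print("post",g((531,145),.086),"block near end L",g((501,167),.049),"R",g((525,172),.049),"plate far",g((467,171),.049))
t=tow(0,.03);print("approach",t, "delta", t-get_state()["eef_pos"][:2])
E
```

```text
post [ 0.0681 -0.1311] block near end L [ 0.0561 -0.121 ] R [ 0.0569 -0.1351] plate far [ 0.0488 -0.1027]
approach [0.56437707 0.0204438 ] delta [ 0.00779309 -0.03667833]
```

servo_tool(deltas=[[[0,-0.25,0,0],[0,-0.5,0,0],[0,-0.75,0,0],[0,-1,0,0],[0,-1,0,0]]])

```text
time: 9.8
eef_pos: [0.5567, -0.0451, 0.1615]
tcp_rot: [-0.436, 0.557, 0.435, 0.557]
contact_force: [0.3, 0.8, -0.1]
opening: 0.003
```

servo_tool(deltas=[[[0,-0.25,0,0],[0,-0.5,0,0],[0,-0.75,0,0],[0,-1,0,0],[0,-1,0,0]]])

```text
time: 10.3
eef_pos: [0.5567, -0.1442, 0.1615]
tcp_rot: [-0.436, 0.557, 0.436, 0.557]
contact_force: [0.0, 0.1, 0.1]
opening: 0.0
```

servo_tool(deltas=[[[0,0,-0.25,0],[0,0,-0.5,0],[0,0,-0.75,0],[0,0,-1,0],[0,0,-1,0]]])

```text
time: 10.8
eef_pos: [0.5535, -0.1396, 0.0573]
tcp_rot: [-0.434, 0.557, 0.44, 0.555]
contact_force: [-0.5, 0.7, 0.0]
opening: 0.002
```

servo_tool(deltas=[[[0.1,-0.024,0,0],[0.18,-0.044,0,0],[0.24,-0.06,0,0],[0.28,-0.07,0,0],[0.28,-0.07,0,0]]])

```text
time: 11.3
eef_pos: [0.5859, -0.1495, 0.0623]
tcp_rot: [-0.438, 0.556, 0.436, 0.556]
contact_force: [0.7, 0.5, 0.5]
opening: -0.001
```

servo_tool(deltas=[[[-0.1,0.024,0,0],[-0.2,0.047,0.1,0],[-0.2,0.047,0.4,0],[-0.2,0.047,0.7,0],[-0.2,0.047,1,0]]])

```text
time: 11.8
eef_pos: [0.5635, -0.1441, 0.162]
tcp_rot: [-0.437, 0.556, 0.437, 0.556]
contact_force: [-0.4, -1.0, -0.4]
opening: 0.001
```

servo_tool(deltas=[[[0,0.25,0,0],[0,0.5,0,0],[0,0.75,0,0],[0,1,0,0],[0,1,0,0]]])

```text
time: 12.3
eef_pos: [0.5635, -0.042, 0.1611]
tcp_rot: [-0.437, 0.555, 0.438, 0.555]
contact_force: [-0.7, -0.4, -0.5]
opening: 0.002
```

servo_tool(deltas=[[[0,0.25,0,0],[0,0.5,0,0],[0,0.6,0,0],[0,0.6,0,0],[0,0.6,0,0]]])

```text
time: 12.8
eef_pos: [0.5645, 0.0148, 0.1613]
tcp_rot: [-0.437, 0.556, 0.437, 0.556]
contact_force: [-0.2, 0.0, -0.2]
opening: 0.001
```

```bash
python3 - <<'E'
from geo import *
t=read_camera("top");b=t[150:290,200:400]
cv2.imwrite("pics/v3.png",cv2.resize(b,None,fx=3,fy=3,interpolation=cv2.INTER_CUBIC))
s=get_state();print(tob(s["eef_pos"]),s["eef_pos"],s["time"],(tow(0,.03)-s["eef_pos"][:2]))
E
```

```text
[0.00158309 0.02438979] [0.56458897 0.01461836 0.16133659] 12.85 [-0.0002119   0.00582544]
```

View pics/v3.png

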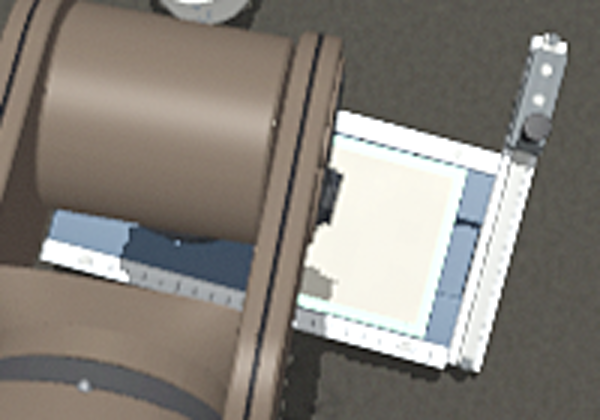

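servo_tool(deltas=[[[0.016,0.1,0,0],[0.033,0.2,-0.2,0],[0.033,0.2,-0.45,0],[0.033,0.2,-0.7,0],[0.033,0.2,-0.9,0]]])

```text
time: 13.35
eef_pos: [0.5675, 0.0357, 0.0698]
tcp_rot: [-0.436, 0.556, 0.437, 0.556]
contact_force: [-0.0, 0.3, 0.1]
opening: 0.0
```

servo_tool(deltas=[[[0,0,-0.1,0],[0,0,-0.2,0],[0,0,-0.28,0],[0,0,-0.33,0],[0,0,-0.33,0]]])

```text
time: 13.85
eef_pos: [0.5678, 0.0357, 0.038]
tcp_rot: [-0.437, 0.556, 0.437, 0.556]
contact_force: [0.8, -0.1, 0.6]
opening: 0.001
```

```bash
python3 - <<'E'
from geo import *
s=get_state();p=s["eef_pos"];print(tob(p),p,s["time"],s["contact_force"], "ey",ey)
a=read_camera("side")[200:330,250:430];cv2.imwrite("pics/v4.png",cv2.resize(a,None,fx=4,fy=4,interpolation=cv2.INTER_CUBIC))
E
```

```text
[-0.00031394  0.04557754] [0.56775472 0.03565399 0.03804384] 13.85 [ 0.76427089 -0.05652309  0.63457782] ey [0.23641042 0.97165329]
```

View pics/v4.png

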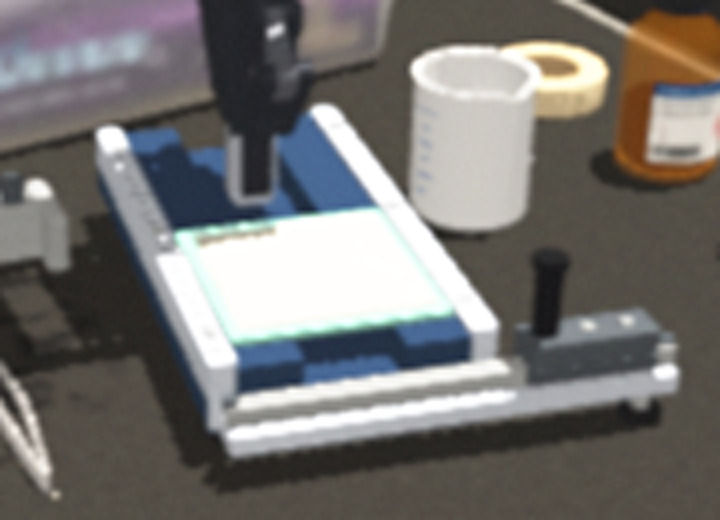

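servo_tool(deltas=[[[-0.024,-0.097,0,0],[-0.047,-0.194,0,0],[-0.066,-0.272,0,0],[-0.08,-0.33,0,0],[-0.095,-0.389,0,0]]])

```text
time: 14.4
eef_pos: [0.5584, -0.0039, 0.0386]
tcp_rot: [-0.437, 0.556, 0.437, 0.556]
contact_force: [0.0, -0.1, 1.1]
opening: 0.001
```

servo_tool(deltas=[[[-0.014,-0.058,0,0],[-0.028,-0.117,0,0],[-0.042,-0.175,0,0],[-0.056,-0.233,0,0],[-0.066,-0.272,0,0]]])

```text
time: 14.9
eef_pos: [0.5518, -0.0309, 0.0385]
tcp_rot: [-0.437, 0.556, 0.437, 0.556]
contact_force: [1.2, 1.7, 2.0]
opening: -0.001
```

```bash
python3 - <<'E'
from geo import *
s=get_state();p=s["eef_pos"];print(tob(p),p,s["time"],s["contact_force"])
t=read_camera("top")[150:290,220:420];a=read_camera("side")[230:330,280:430]
cv2.imwrite("pics/v5.png",np.vstack([cv2.resize(t,(500,350),interpolation=cv2.INTER_CUBIC),cv2.resize(a,(500,250))]))
cv2.imwrite("pics/v5t.png",t)
for c in("top","side"):print([tob(r["at"]).round(4) for r in recognise(c,"coated_face")])
E
```

```text
[-4.21209531e-05 -2.28494299e-02] [ 0.55184198 -0.03089757  0.03849822] 14.9 [1.23406734 1.73953479 1.98142516]
[array([-0.0011, -0.1124])]
[array([-0.0012, -0.0898])]
```

View pics/v5.png

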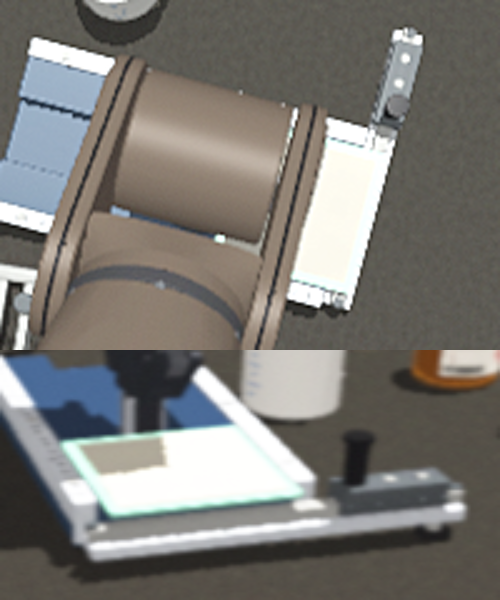

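```bash
cat > prof.py <<'E'
from geo import *
def prof(img,z=.049,y0=-.165,y1=-.09,xs=np.linspace(-.03,.03,25)):
    for y in np.arange(y0,y1,.002):
        uv=proj("top",[[*tow(x,y),z] for x in xs]).astype(np.float32)
        v=cv2.remap(img,uv[:,:1],uv[:,1:],cv2.INTER_LINEAR).reshape(-1,3).mean(0)
        print(round(y*1000),v.round().astype(int))
E
python3 - <<'E'
from prof import *
prof(read_camera("top"))
E
```

```text
-165 [83 89 92]
-163 [82 89 92]
-161 [83 90 92]
-159 [83 90 92]
-157 [83 90 92]
-155 [84 90 93]
-153 [84 91 93]
-151 [84 91 93]
-149 [84 91 93]
-147 [83 90 92]
-145 [83 91 93]
-143 [81 88 90]
-141 [70 77 80]
-139 [196 196 194]
-137 [254 254 251]
-135 [255 255 252]
-133 [255 255 249]
-131 [248 255 252]
-129 [240 251 253]
-127 [240 251 253]
-125 [240 251 253]
-123 [240 251 253]
-121 [240 251 253]
-119 [239 250 253]
-117 [240 250 253]
-115 [240 251 253]
-113 [240 250 252]
-111 [240 250 253]
-109 [240 251 253]
-107 [240 251 253]
-105 [240 251 253]
-103 [240 251 253]
-101 [240 251 253]
-99 [241 252 254]
-97 [245 254 255]
-95 [231 238 238]
-93 [143 154 161]
-91 [104 118 133]
```

The coat's leading edge is at bed y −131 mm, so the glass edge is at −137 mm: 17 mm of overhang, with 13 mm more to push.

servo_tool(deltas=[[[-0.008,-0.032,0,0],[-0.016,-0.064,0,0],[-0.024,-0.096,0,0],[-0.031,-0.126,0,0],[-0.031,-0.126,0,0]]])

```text
time: 15.65
eef_pos: [0.5486, -0.0436, 0.0383]
tcp_rot: [-0.437, 0.556, 0.437, 0.556]
contact_force: [0.9, 0.5, -0.5]
opening: 0.003
```

servo_tool(deltas=[[[0.024,0.097,0,0],[0.047,0.194,0,0],[0.095,0.389,0,0],[0.142,0.583,0,0],[0.142,0.583,0,0]]])

```text
time: 16.15
eef_pos: [0.5632, 0.0178, 0.0384]
tcp_rot: [-0.438, 0.555, 0.438, 0.555]
contact_force: [0.3, 0.1, -0.4]
opening: -0.0
```

servo_tool(deltas=[[[0,0,0.2,0],[0,0,0.4,0],[0,0,0.6,0],[0,0,0.8,0],[0,0,1,0]]])

```text
time: 16.65
eef_pos: [0.5627, 0.0153, 0.1391]
tcp_rot: [-0.437, 0.556, 0.437, 0.556]
contact_force: [-0.0, 0.1, 1.5]
opening: 0.0
```

servo_tool(deltas=[[[0,0.2,0,0],[0,0.4,0,0],[0,0.6,0,0],[0,0.8,0,0],[0,0.8,0,0]]])

```text
time: 17.15
eef_pos: [0.5625, 0.097, 0.1383]
tcp_rot: [-0.438, 0.555, 0.438, 0.555]
contact_force: [-0.4, -1.0, -0.2]
opening: 0.001
```

```bash
python3 - <<'E'
from prof import *
s=get_state();print(s["eef_pos"],s["time"],s["contact_force"])
t=read_camera("top");prof(t,y0=-.157,y1=-.137);print();prof(t,y0=-.06,y1=-.04)
a=read_camera("side")[180:340,220:440];t=t[140:320,200:420]
cv2.imwrite("pics/v6.png",np.vstack([cv2.resize(t,(410,336)),cv2.resize(a,(410,260))]))
E
```

```text
[0.56253514 0.09701915 0.13827648] 17.15 [-0.36104925 -1.00526804 -0.16063938]
-157 [76 82 84]
-155 [75 82 84]
-153 [67 72 77]
-151 [119 127 118]
-149 [252 253 240]
-147 [255 255 239]
-145 [245 253 238]
-143 [230 242 242]
-141 [229 239 242]
-139 [229 240 242]

-60 [227 238 241]
-58 [227 239 241]
-56 [248 253 241]
-54 [255 255 242]
-52 [251 253 245]
-50 [203 203 178]
-48 [176 154 134]
-46 [181 160 140]
-44 [180 160 140]
-42 [180 159 139]
```

View pics/v6.png

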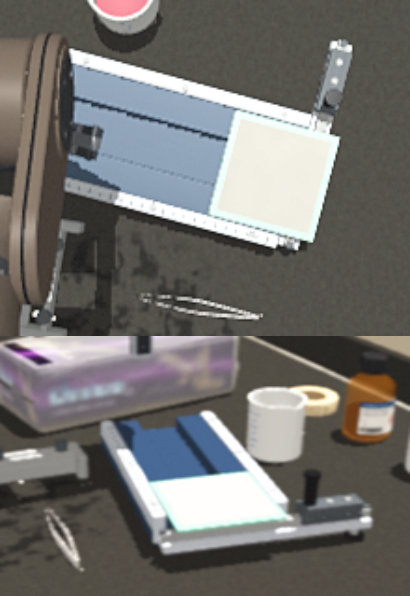

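The plate lies flat with its edges at bed y −151 and −50.5 mm, so the overhang is about 30–31 mm. The stop stands clear, the other items are undisturbed and the arm touches nothing, so I'm handing it in.

```bash
python3 -c "from plant import *; print(sign_off())"
```

```text
the job is handed in; nothing more can be done
None
```

The job is done and handed in at about 17 s of robot time; no verdict was reported.

- **End stop:** I pushed it aside by its black post with the shut fingertips, in two pushes. The first left only a few millimetres of clearance, so I pushed about 7 mm more. From the camera I put the slide at about 0.07, past the 0.062 needed; I estimated this roughly and did not measure the final value.
- **Plate:** I pushed it by its rear edge with a fingertip in the slot. The last picture puts the leading edge 30–31 mm past the exit edge, and the plate lies flat between the fences.
- **Forces and contact:** At the end of each move call, contact forces were at most about 3 N. At hand-in the arm was raised at z = 0.138 m and touching nothing. I saw no contact with the coated face.
- **Other items:** The coating blade, forceps and beaker look undisturbed in the last pictures.
- **Disagreement:** With the plate partly hidden by the arm, the two cameras' recognised positions for the coated face differed by about 2 cm. I used the edges measured in the top picture instead; they fit the plate's known 100 mm size.

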